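# Shut the refractometer's daylight plate and hold it up to the lamp

### The job

Get the hand refractometer ready for a reading: while it lies in its cradle, press its open daylight plate shut until it snaps home. Then lift it out of the cradle and hold it up to the bench lamp, at least 15 cm clear above the bench, plate on top and prism end tilted clearly upwards, aimed at the centre of the lamp's lit face so that someone looking into the eyepiece would see the lamp. Leave the plate shut and the other things on the bench undisturbed, and finish while still holding the refractometer steady up there.

Things in the scene. Friction and masses are not known exactly. Their poses are not given: they have to be found in the camera images.
- refractometer: Hand refractometer, 183 mm long, about 220 g, level in the cradle: steel tube, 29 mm diameter from x = -57 to 34 mm, black ribbed rubber sleeve at x = -31 to 23 (grip here; free below to the cradle's base), eyepiece 36 mm diameter. Origin: on the tube's axis, midway, within 15 mm of the centre of mass; x points along the tube to the prism end, z to the daylight plate's side (up in the cradle).
- prism_tip (a point): Tip of the prism head, 91 mm ahead of the refractometer's origin, 10 mm below the axis. The head, x = 34 to 91 mm, is a wedge 29 mm wide, flat underneath (14.5 mm below the axis); its top face slopes down to the tip at 25 degrees, from z = 13.5 mm at x = 42 to z = -9.5 mm.
- plate (a joint): Daylight plate of the refractometer: 0 = shut flat on the prism face, grows as it opens (rad), stop at 1.3. Starts at 0.85 to 1.2 and stays where it is left (stiff hinge). Detent: a tongue under it snaps past a sprung roller in the last 0.2 rad and holds it shut. Pushing it shut takes about 3 N on its outer half.
- plate_hinge (a point): Middle of the hinge pin of the daylight plate, at x = 40, z = 16.5 mm in the refractometer's frame; the pin runs along the refractometer's y. When shut the plate slopes down 25 degrees (0.44 rad) below the tube's axis towards the tip, so open by q it stands q - 0.44 rad above level.
- plate_edge (a point): Middle of the free outer edge of the daylight plate (upper side), 60 mm from the hinge. The plate is a white pane in a black frame, 27 mm wide, 4 mm thick.
- eyepiece (a point): Outer end of the eyepiece, on the tube's axis, 92 mm behind the refractometer's origin.
- cradle: Grey bench cradle, fixed, base 205 x 74 x 12 mm. Origin: under the middle of its base; x as the refractometer's, whose axis lies 62 mm above the bench. Rear support x = -50 to -36 mm, front shelf x = 42 to 102, both 50 mm wide, floors 47.5 mm high; cheeks beside the refractometer, 2 mm clear of it, reach 63 mm high (rear) and 56 mm (front). Open to the top.
- cradle_seat (a point): Point 62 mm above the cradle's origin, where the refractometer's origin lies while it is seated.
- lamp: Grey bench lamp, fixed, at the left or right of the bench: round foot of 156 mm diameter, thin stem, dome head of 126 mm diameter, 0.50 m high in all. Origin: under the middle of its foot.
- lamp_face (a point): Centre of the lamp's round white lit face (112 mm diameter), 0.44 m above the bench, almost above the lamp's origin. It looks towards -x and 30 degrees down.
- retort_stand: Fixed retort stand on the other side from the lamp: base 125 x 160 mm, 26 mm high, steel rod 0.59 m high, 40 mm behind (+x of) the base's middle; two clamps reach 0.11 m to +x and hold a glass tube 25 mm in diameter from 0.10 to 0.40 m height. Origin: at bench level, 10 mm on the -x side of the rod.
- hot_plate: Fixed white hot plate at the back, 165 x 165 mm, 70 mm high. Origin: under its middle.
- carafe: Bystander: glass pot with yellow lid and handle on the hot plate, 110 mm in diameter, 127 mm high, handle at +y. Origin: centre of its underside.
- meter: Bystander: black hand meter lying on the bench, 150 x 66 x 28 mm. Origin: centre of its underside.
- vacuum_pump: Bystander: white hand vacuum pump lying on its side, about 150 x 190 mm, 44 mm high. Origin: under its barrel.
- wash_bottle: Bystander: white wash bottle with bent spout, 68 mm in diameter, 180 mm high. Origin: centre of its underside.
- beaker: Bystander: glass beaker, 72 mm in diameter, 92 mm high. Origin: centre of its underside.
- dropper_bottle: Bystander: small amber dropper bottle beside the cradle, 27 mm in diameter, 84 mm high, about 115 mm to the side of the tube. Origin: centre of its underside.
- screwdriver: Bystander: small screwdriver, 110 mm long, lying beside the cradle on the other side. Origin: under its middle.
Not all that is in view belongs to the job. Leave any red look-alike of the refractometer alone.

How it is judged:
By the outcome, as a careful person would: the job done as asked, in the order asked, and still so for the second after the job is handed in, while the arm keeps its last pose, push and grip.
It also fails if it takes over 48 s, if anything falls off the work surface, if the arm or the gripper's body presses on something with over 40 N, if the wrist force passes 120 N, or if a joint passes its speed limit or range.

### The arm

A 7-joint arm with a two-finger parallel gripper is mounted at the origin on the work surface. World frame = base frame: x ahead of the robot, y to its left, z up, the work surface at z = 0. Lengths are in m, angles in rad, forces in N, time in s.
With the tool pointing down it reaches from about 0.4 to 0.85 m from the base axis. Payload 10.4 kg.
Tool frame: the origin (TCP) lies midway between the tips of the shut fingers; the grasp point (between the pads) lies 19 mm behind it; z points along the fingers, y is the direction in which the jaws open and shut (so a half turn about z gives the same grasp; the last joint's range is limited). The gripper opens to 87 mm and grips with 3 to 60 N. Pads are 19 mm wide; open, the fingers measure 117 mm over their backs; the gripper's body (75 mm by 190 mm) begins 51 mm behind the grasp point.
Start: joints at [1.112, 0.332, -0.065, 1.46, 0.022, 1.35, -0.088], TCP at [0.264, -0.567, 0.223] pointing down, gripper open.
Joint ranges: [-2.6, 2.6], [-0.5, 2.12], [-1.47, 1.34], [0.16, 2.42], [-1.27, 4.41], [0.06, 2.06], [-2.6, 2.6]. Speed limits (rad/s): [2.22, 2.22, 2.79, 2.79, 3.14, 3.14, 3.14].

### API

Orientations are given as a unit quaternion [x, y, z, w].
In Python, from bench import r gives the robot as it stands.
- The arm moves only by the tool step_arm, never from a script. Its argument "increments" is a list of rows, each a list of 2 entries, a list of its own where there are three numbers: the shift along the tool's x, y, z in m, then the turn, a rotation vector about the tool's x, y, z in rad. A call has 1 to 5 rows; each row is the pose to reach, as a shift and turn from the pose measured when the call began, along the tool's axes at that moment; what a row does not reach only later rows make up. A row lasts 1/10 s, in which the tool goes at most 50 mm and 8.59 degrees, less where a joint would pass 70% of its speed; a pose out of reach is approached as far as the arm can. A call with a gripper value outside its range is refused whole. "hand" is the closure, from -1 (fully open) to 1 (shut), so that 0 is half open, set as the call begins (left out, the last holds). The fingers move at their own pace and stop on an object; "grip_force" is the grip in N (left out, the last holds). Time passes only in rows, so rows that repeat a pose let the fingers close. It gives the time, the measured TCP pose, the force and the opening at its end, in the units of the state.
- r.read_state(): the state, without advancing time (a new reading comes with each control period).
- r.camera(name): name is "scene" or "top"; returns a dict with "pixels" (480x640x3 uint8, blue, green, red), "camera_matrix" (3x3 intrinsics, pixels), "k1" (the pictures are not rectified: a ray, as slopes to the right and down, at radius r is drawn at 1 + k1 r^2 times it, then the intrinsics apply), "extrinsics" (4x4, takes a point from camera to world coordinates). Camera axes: x right, y up, looking along -z (the intrinsics and any distortion apply to the point x, -y, -z); pixel columns grow to the right and rows downward; lengths in m; the calibration is good to about 2 mm. A picture is of the moment at which its call begins. There is no depth.
- r.close_job(): hands the job in, once; it reports no verdict.
The state is a dict: "time": time; "joint_positions": joint angles; "joint_vel": joint speeds; "joint_torque": joint torques, N m; "ee_pos": TCP position; "eef_rot": TCP orientation; "ft_force": force on the tool from outside, world axes, zero at the start; "torque": the same for the moment, N m; "width": finger opening in m.
Only numpy, scipy, OpenCV 4.12 (cv2) and the standard library are available. Lean on these libraries where they do the work, as an engineer would, in place of code of your own. Each camera call takes 0.05 s, during which the arm holds its last target.

## Working session

There is one attempt and no reset: what is moved stays moved. The work goes in short steps, Python scripts to look and compute and a tool call to move; the robot and the scene stay as the last step left them, time stands still between calls to the robot, and variables do not carry over. Pictures are saved under pics/ and viewed, and the job is handed in when it is done.

Besides the shell and the picture viewer there is one more tool, called after "Request:" by a JSON object that holds its "api" and its "payload", one argument or row to a line. step_arm: Moves the arm, as the interface text tells. Its arguments: {"type":"object","properties":{"increments":{"type":"array"},"hand":{"type":"number"},"grip_force":{"type":"number"}},"required":["increments"]}

```bash
ls; mkdir -p pics
python3 - <<'E'
from bench import r
import cv2,json,numpy as np
s=r.read_state(); print(s)
for n in("scene","top"):
    c=r.camera(n); cv2.imwrite(f"pics/{n}0.png",c["pixels"]); print(n,c["camera_matrix"],c["k1"],c["extrinsics"])
    np.savez(f"{n}.npz",K=c["camera_matrix"],k1=c["k1"],E=c["extrinsics"])
E
```

```text
pics
{'time': 0.0, 'joint_positions': array([ 1.11236774,  0.33286918, -0.06473835,  1.46095168,  0.02162127,
        1.34989021, -0.08849453]), 'joint_vel': array([-0.00062898,  0.00163413,  0.000626  , -0.00115306, -0.00085048,
       -0.00042132,  0.0022645 ]), 'joint_torque': array([-7.21132510e-04, -6.23257899e+01,  2.42493051e-02, -3.89899242e+01,
       -6.13353588e-02,  3.97680828e-02,  1.67797639e-04]), 'ee_pos': array([ 0.2636953 , -0.56621784,  0.22175077]), 'eef_rot': array([ 9.76342934e-01,  2.16226664e-01, -1.89798093e-04, -6.85078918e-04]), 'ft_force': array([-0.18079191, -0.05483512, -0.11387052]), 'torque': array([ 0.03991204,  0.00223567, -0.0107782 ]), 'width': 0.08695001186058147}
scene [[571.3944908    0.         317.03822114]
 [  0.         571.3944908  243.2455742 ]
 [  0.           0.           1.        ]] -0.18406664460523633 [[-0.25037091 -0.70114323  0.66761708  1.52057871]
 [ 0.96810469 -0.17464159  0.17964862  0.17888315]
 [-0.0093657   0.69130202  0.72250523  1.38590069]
 [ 0.          0.          0.          1.        ]]
top [[471.40670994   0.         318.96599548]
 [  0.         471.40670994 241.14338009]
 [  0.           0.           1.        ]] -0.010920780537408801 [[-0.0045637   0.98639743 -0.16431457  0.29099458]
 [-0.99982388 -0.0015097   0.01870639 -0.07442432]
 [ 0.01820387  0.164371    0.9862306   1.43934029]
 [ 0.          0.          0.          1.        ]]
```

View pics/scene0.png

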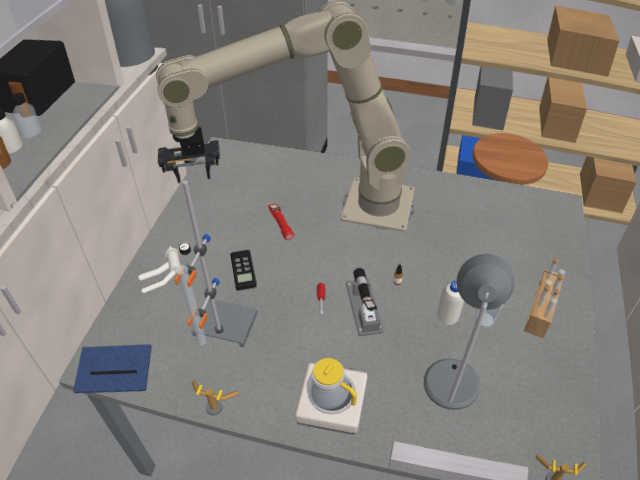

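View pics/top0.png

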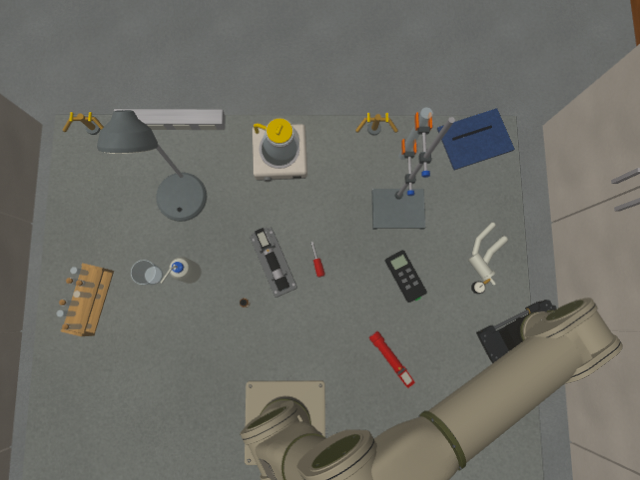

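The scene view shows the cradle with the refractometer at about (365,300) and the lamp foot at (452,383). In the top view, the cradle is at (272,262), the lamp foot at (180,197), and the lamp head at (127,133). The red look-alike is at (390,360). Next I'll enlarge crops.

```bash
cat > h.py <<'E'
import numpy as np,cv2
from scipy.spatial.transform import Rotation as R
C={n:np.load(f"{n}.npz") for n in("scene","top")}
def proj(n,P):
    c=C[n];P=np.atleast_2d(P);E=c["E"]
    q=(P-E[:3,3])@E[:3,:3]
    a=np.stack([q[:,0]/-q[:,2],-q[:,1]/-q[:,2]],1)
    a=a*(1+float(c["k1"])*(a**2).sum(1,keepdims=True))
    K=c["K"];return a*[K[0,0],K[1,1]]+[K[0,2],K[1,2]]
def ray(n,uv):
    c=C[n];K=c["K"];d=(np.array(uv,float)-[K[0,2],K[1,2]])/[K[0,0],K[1,1]];a=d.copy()
    for _ in range(30):a=d/(1+float(c["k1"])*(a@a))
    v=c["E"][:3,:3]@np.array([a[0],-a[1],-1.]);return c["E"][:3,3],v/np.linalg.norm(v)
def onz(n,uv,z):
    o,v=ray(n,uv);return o+v*(z-o[2])/v[2]
def tri(u1,u2):
    o1,v1=ray("scene",u1);o2,v2=ray("top",u2)
    t=np.linalg.lstsq(np.stack([v1,-v2],1),o2-o1,rcond=None)[0]
    a=o1+v1*t[0];b=o2+v2*t[1];return (a+b)/2,np.linalg.norm(a-b)
def crop(n,img,x,y,w,h,k,out):
    cv2.imwrite(out,cv2.resize(img[y:y+h,x:x+w],None,fx=k,fy=k,interpolation=cv2.INTER_CUBIC))
E
python3 - <<'E'
from h import *
s=cv2.imread("pics/scene0.png");t=cv2.imread("pics/top0.png")
crop("",s,335,255,80,90,6,"pics/sc.png")
crop("",t,235,215,100,90,6,"pics/tc.png")
crop("",s,420,240,100,180,3,"pics/sl.png")
crop("",t,80,90,140,140,4,"pics/tl.png")
E
```

```text
(no output)
```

View pics/sc.png

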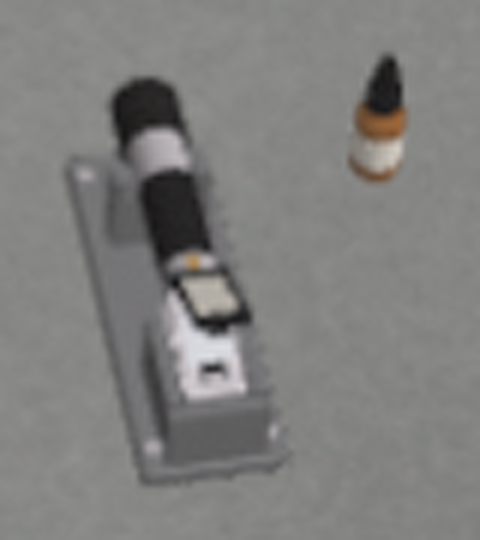

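View pics/tc.png

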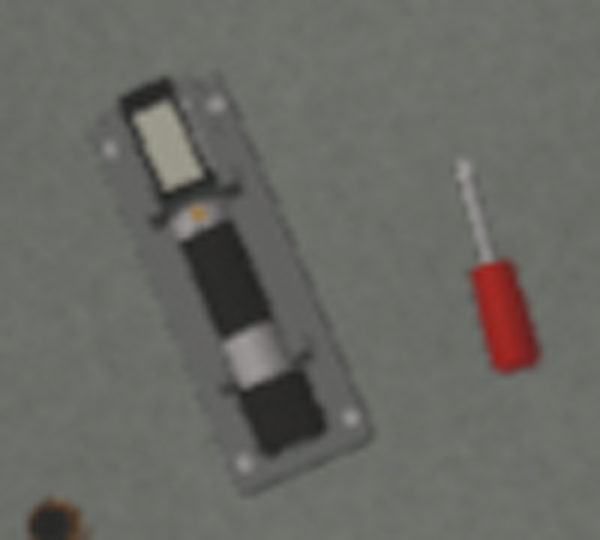

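View pics/sl.png

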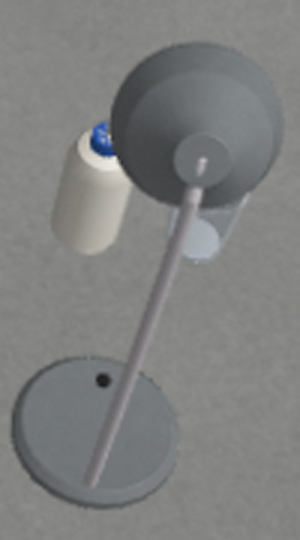

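View pics/tl.png

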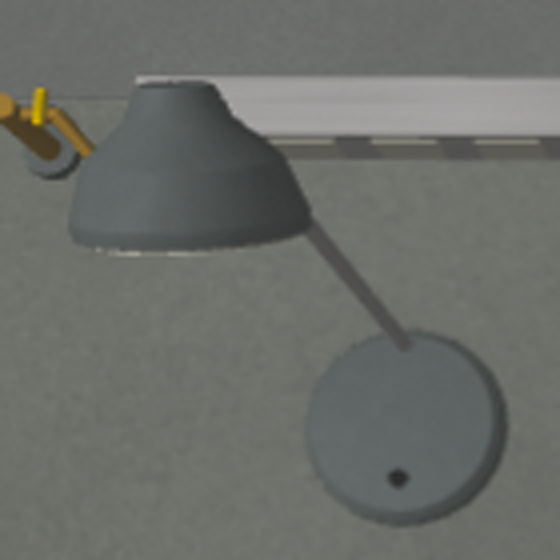

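Run:
```python
from h import *
np.set_printoptions(precision=4,suppress=True)
T=lambda x,y:(235+x/6-0.4,215+y/6-0.4)
b=[onz("top",T(*p),.013) for p in[(110,148),(216,104),(245,464),(350,417)]]
print(np.array(b)); c=np.mean(b,0);print("cradle top",c)
d=(b[0]+b[1]-b[2]-b[3]);print(np.degrees(np.arctan2(d[1],d[0])),np.linalg.norm(d)/2, np.linalg.norm(b[0]-b[1]))
S=lambda x,y:(335+x/6-.4,255+y/6-.4)
bs=[onz("scene",S(*p),.013) for p in[(86,175),(152,447),(280,432)]];print(np.array(bs)); cs=(bs[0]+bs[2])/2;print("cradle scene",cs)
d2=bs[1]-bs[0];print(np.degrees(np.arctan2(d2[1],d2[0])))
# lamp
L=lambda x,y:(80+x/4-.4,90+y/4-.4)
print("foot top",onz("top",L(405,425),.01), "foot scene",onz("scene",(420+95/3,240+428/3),.01))
print("face top z.44",onz("top",L(189,240),.44))
print("face tri",tri((420+197/3,240+125/3),L(189,238)))
# eyepiece end,refract axis
print("plate edge tri",tri(S(222,322),T(145,90)))
print("hinge tri",tri(S(203,270),T(186,190)))
```

```text
[[ 0.5348  0.1008  0.013 ]
 [ 0.5576  0.047   0.013 ]
 [ 0.3739  0.0303  0.013 ]
 [ 0.3973 -0.0223  0.013 ]]
cradle top [0.4659 0.0389 0.013 ]
23.520873885739764 0.17514078761568969 0.05837610822069459
[[ 0.3972 -0.0223  0.013 ]
 [ 0.5575  0.0458  0.013 ]
 [ 0.5338  0.1048  0.013 ]]
cradle scene [0.4655 0.0413 0.013 ]
23.01526563281063
foot top [0.6726 0.3275 0.01  ] foot scene [0.6726 0.3279 0.01  ]
face top z.44 [0.6632 0.3302 0.44  ]
face tri (array([0.6659, 0.331 , 0.436 ]), np.float64(0.0016620719554580124))
plate edge tri (array([0.5467, 0.0726, 0.1081]), np.float64(0.0005272337287094813))
hinge tri (array([0.5015, 0.0553, 0.0861]), np.float64(0.0010298312574820443))
```

```bash
cat >> h.py <<'E'
O=np.array([.466,.040,.062]);YAW=np.radians(23.3);LAMP=np.array([.665,.330,.438])
def Rr(yaw,pitch): return R.from_euler("ZY",[yaw,-pitch])   # refractometer frame
FL=R.from_matrix(np.diag([1,-1,-1.]))  # refr->tool
def goto(pos,Rt=None):
    from bench import r
    s=r.read_state();Rc=R.from_quat(s["eef_rot"])
    if Rt is None: Rt=Rr(YAW,0)*FL
    print("t",s["time"],"pos",s["ee_pos"],"F",s["ft_force"],"w",s["width"])
    print("J",s["joint_positions"])
    print("shift",np.round(Rc.inv().apply(np.array(pos)-s["ee_pos"]),4),"turn",np.round((Rc.inv()*Rt).as_rotvec(),4))
def rp(x,y,z): return O+Rr(YAW,0).apply([x,y,z])
E
python3 - <<'E'
from h import *
np.set_printoptions(precision=4,suppress=True)
for n,(x,y,w,h,k) in {"scene":(335,230,180,120,4),"top":(80,90,240,210,3)}.items():
    im=cv2.imread(f"pics/{n}0.png");k=k
    im=cv2.resize(im[y:y+h,x:x+w],None,fx=k,fy=k,interpolation=cv2.INTER_CUBIC)
    q=.93-.44
    e=rp(.040+.06*np.cos(q),0,.0165+.06*np.sin(q))
    pts=[rp(-.092,0,0),rp(.091,0,-.010),rp(.040,0,.0165),e]
    a=np.linspace(0,6.28,40)
    nrm=np.array([-np.cos(np.pi/6),0,-.5]);v=np.array([-.5,0,np.cos(np.pi/6)])
    pts+= [LAMP+.063*(np.cos(t)*np.array([0,1,0])+np.sin(t)*v) for t in a]+[LAMP]
    for p in proj(n,np.array(pts)): cv2.circle(im,tuple(int(i) for i in (p-[x,y]+.5)*k),2,(0,0,255),-1)
    cv2.imwrite(f"pics/ov_{n}.png",im)
print("stand",onz("top",(398,207),.026),"bottle",onz("top",(180,267),.17),"beaker",onz("top",(146,273),.05), "dropper",onz("top",(243.5,302),.08))
goto(rp(.078,0,.10))
E
```

```text
stand [ 0.633  -0.3458  0.026 ] bottle [0.4324 0.2762 0.17  ] beaker [0.4283 0.4082 0.05  ] dropper [0.3416 0.1161 0.08  ]
t 0.1 pos [ 0.2637 -0.5663  0.2218] F [-0.4326 -0.3007 -0.5499] w 0.08713128087909178
J [ 1.1124  0.3328 -0.0647  1.4609  0.0216  1.3499 -0.0885]
shift [ 0.5173 -0.4618  0.0604] turn [-0.0013  0.      0.0291]
```

View pics/ov_scene.png

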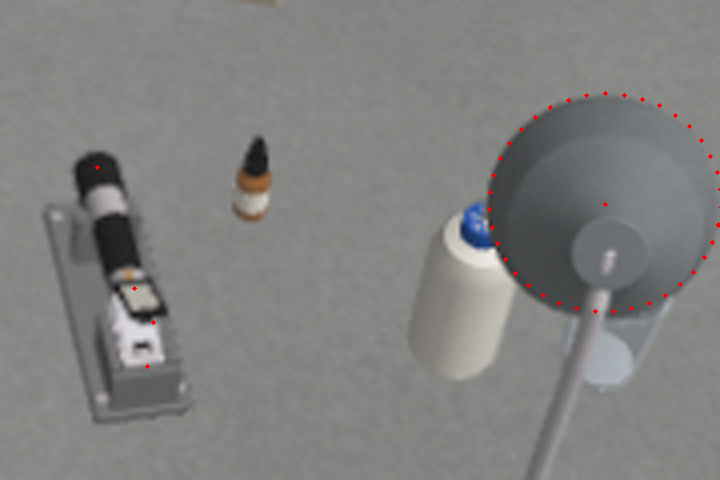

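View pics/ov_top.png

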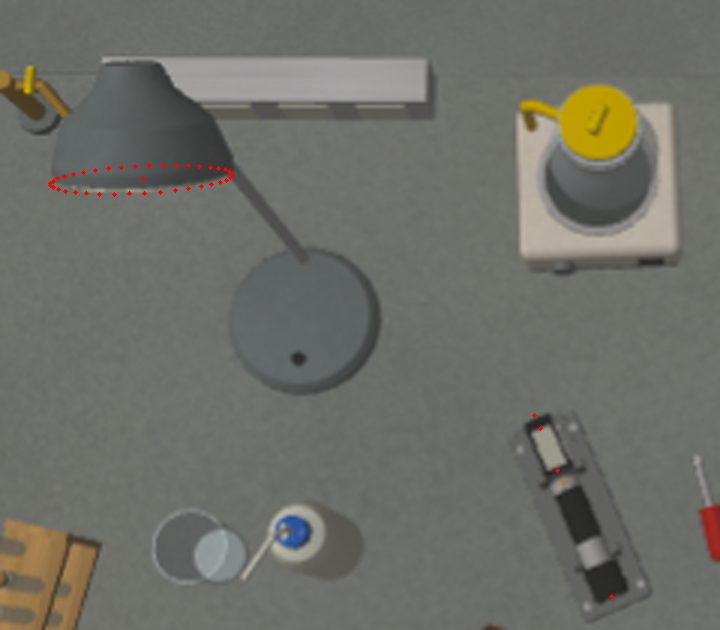

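The overlay fits: the lamp rim circle matches in both views, and so do the cradle points. The plate stands slightly higher than I assumed. I'll shut the fingers and move above the plate.

Request:
{"api": "step_arm", "payload": {
  "increments": [
    [[0.035, -0.031, 0.0], [0, 0, 0.03]],
    [[0.07, -0.062, 0.0], [0, 0, 0.03]],
    [[0.105, -0.093, 0.0], [0, 0, 0.03]],
    [[0.14, -0.124, 0.0], [0, 0, 0.03]],
    [[0.175, -0.155, 0.0], [0, 0, 0.03]]
  ],
  "hand": 1,
  "grip_force": 20
}}

```text
time: 0.6
ee_pos: [0.3572, -0.3499, 0.2218]
eef_rot: [0.979, 0.202, -0.0, -0.001]
ft_force: [1.4, 0.3, 0.3]
width: 0.0548
```

```bash
python3 -c "
from h import *
goto(rp(.072,0,.10))"
```

```text
t 0.6 pos [ 0.3571729  -0.34993997  0.22178804] F [1.41939188 0.28819859 0.34685833] w 0.054843935819614546
J [ 0.89130195  0.07023511 -0.2163947   1.77427555  0.01532096  1.30024526
 -0.49369227]
shift [ 0.3259 -0.3153  0.0601] turn [-0.0015  0.0004 -0.0009]
```

Request:
{"api": "step_arm", "payload": {
  "increments": [
    [[0.035, -0.034, 0.0], [0, 0, 0]],
    [[0.07, -0.068, 0.0], [0, 0, 0]],
    [[0.105, -0.102, 0.0], [0, 0, 0]],
    [[0.14, -0.136, 0.0], [0, 0, 0]],
    [[0.175, -0.17, 0.0], [0, 0, 0]]
  ]
}}

```text
time: 1.1
ee_pos: [0.451, -0.1227, 0.2219]
eef_rot: [0.98, 0.201, -0.0, -0.001]
ft_force: [1.2, -0.2, -0.3]
width: 0.0149
```

Request:
{"api": "step_arm", "payload": {
  "increments": [
    [[0.035, -0.034, 0.0], [0, 0, 0]],
    [[0.07, -0.068, 0.0], [0, 0, 0]],
    [[0.105, -0.102, 0.0], [0, 0, 0]],
    [[0.13, -0.13, 0.0], [0, 0, 0]],
    [[0.13, -0.13, 0.0], [0, 0, 0]]
  ]
}}

```text
time: 1.6
ee_pos: [0.5194, 0.0542, 0.2218]
eef_rot: [0.979, 0.205, -0.0, -0.002]
ft_force: [0.1, -0.2, -0.2]
width: 0.0007
```

```bash
python3 -c "
from h import *
goto(rp(.072,0,.08))"
```

```text
t 1.6 pos [0.51942058 0.05415167 0.22177804] F [ 0.06298315 -0.24703035 -0.20149853] w 0.0006826008225456773
J [ 0.39862394  0.15872741 -0.64336376  1.70313795  0.09430042  1.3124823
 -1.4201392 ]
shift [ 0.0174 -0.0077  0.0798] turn [-0.0038 -0.0003  0.0069]
```

Request:
{"api": "step_arm", "payload": {
  "increments": [
    [[0.0174, -0.0077, 0.03], [0, 0, 0.007]],
    [[0.0174, -0.0077, 0.06], [-0.004, 0, 0.007]],
    [[0.0174, -0.0077, 0.08], [-0.004, 0, 0.007]],
    [[0.0174, -0.0077, 0.08], [-0.004, 0, 0.007]]
  ]
}}

```text
time: 2.0
ee_pos: [0.5301, 0.0677, 0.1388]
eef_rot: [0.979, 0.202, -0.003, -0.0]
ft_force: [0.3, -1.1, 0.4]
width: 0.0003
```

```bash
python3 -c "
from h import *
goto(rp(.072,0,.08))
from bench import r
a=r.camera('scene')['pixels'];b=r.camera('top')['pixels']
crop('',a,310,220,110,120,5,'pics/s1.png');crop('',b,230,200,120,110,5,'pics/t1.png')"
```

```text
t 2.0 pos [0.53013019 0.06765444 0.13884615] F [ 0.32756556 -1.1291169   0.41224879] w 0.00032483048544330797
J [ 0.35023358  0.2653487  -0.64145436  1.77494495  0.17075646  1.16277555
 -1.50786943]
shift [ 0.0021  0.     -0.0032] turn [-0.0016  0.0049 -0.0004]
```

View pics/s1.png

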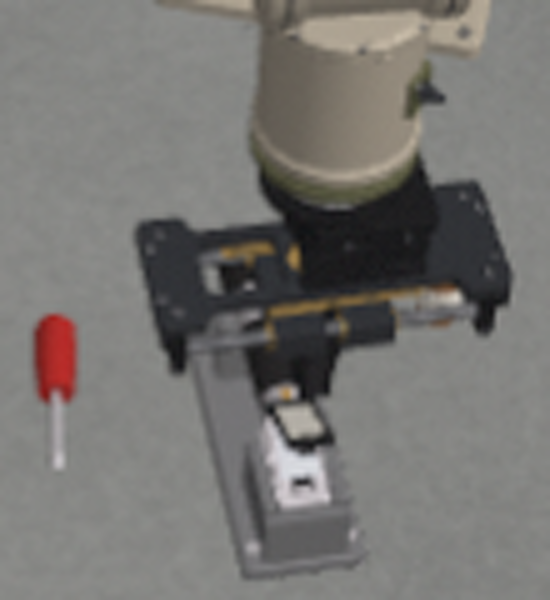

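View pics/t1.png

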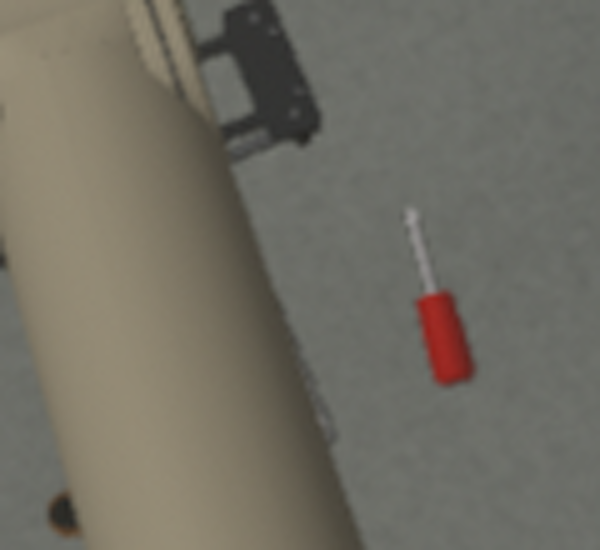

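The scene view shows the shut fingers above the plate (about (300,400) in the crop), in line with the tube. I'll press down in small steps.

Request:
{"api": "step_arm", "payload": {
  "increments": [
    [[0.002, 0, 0.01], [0, 0.005, 0]],
    [[0.002, 0, 0.02], [0, 0.005, 0]],
    [[0.003, 0, 0.03], [0, 0.005, 0]],
    [[0.004, 0, 0.035], [0, 0.005, 0]]
  ]
}}

```text
time: 2.5
ee_pos: [0.5354, 0.0695, 0.1061]
eef_rot: [0.979, 0.202, 0.002, -0.0]
ft_force: [0.7, 1.5, 1.0]
width: 0.0005
```

Request:
{"api": "step_arm", "payload": {
  "increments": [
    [[0.001, 0, 0.005], [0, 0, 0]],
    [[0.002, 0, 0.01], [0, 0, 0]],
    [[0.003, 0, 0.015], [0, 0, 0]]
  ]
}}

```text
time: 2.8
ee_pos: [0.5385, 0.0708, 0.0908]
eef_rot: [0.979, 0.202, 0.002, -0.001]
ft_force: [0.1, 0.8, 1.0]
width: 0.0004
```

```bash
python3 -c "
from h import *
goto(rp(.082,0,.01))
from bench import r
a=r.camera('scene')['pixels']
crop('',a,310,220,110,120,5,'pics/s2.png')"
```

```text
t 2.8 pos [0.53854185 0.07080089 0.09080838] F [0.06771189 0.77736493 0.96099114] w 0.0003579482653966583
J [ 0.3262499   0.33268087 -0.62770707  1.80866867  0.21998649  1.06629162
 -1.54670024]
shift [ 0.0031 -0.0004  0.0188] turn [-0.0002 -0.0043 -0.0008]
```

View pics/s2.png

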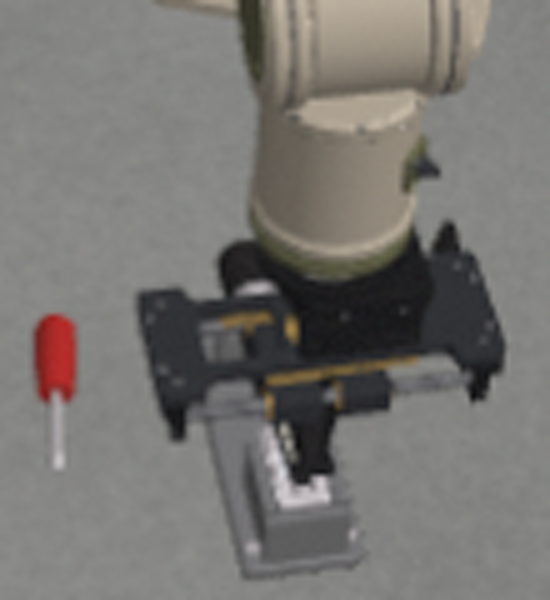

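The fingertips sit over the plate at about (310,470) in the crop. I'll continue down.

Request:
{"api": "step_arm", "payload": {
  "increments": [
    [[0.001, 0, 0.004], [0, 0, 0]],
    [[0.002, 0, 0.008], [0, 0, 0]],
    [[0.003, 0, 0.012], [0, 0, 0]],
    [[0.004, 0, 0.016], [0, 0, 0]]
  ]
}}

```text
time: 3.25
ee_pos: [0.5419, 0.0724, 0.0737]
eef_rot: [0.979, 0.202, 0.002, -0.001]
ft_force: [-1.9, -0.7, 5.7]
width: 0.0002
```

Request:
{"api": "step_arm", "payload": {
  "increments": [
    [[0.001, 0, 0.003], [0, 0, 0]],
    [[0.002, 0, 0.006], [0, 0, 0]],
    [[0.003, 0, 0.009], [0, 0, 0]]
  ]
}}

```text
time: 3.55
ee_pos: [0.5449, 0.0737, 0.0645]
eef_rot: [0.979, 0.202, 0.002, -0.001]
ft_force: [-2.1, -0.7, 7.4]
width: 0.0003
```

```bash
python3 -c "
from h import *
goto(rp(.086,0,-.001))
from bench import r
a=r.camera('scene')['pixels']
crop('',a,310,220,110,120,5,'pics/s3.png')"
```

```text
t 3.55 pos [0.54485411 0.07366598 0.06450383] F [-2.09302041 -0.72068103  7.3781589 ] w 0.00030283278917162134
J [ 0.30562182  0.38060191 -0.61502625  1.81257502  0.25242276  1.02413567
 -1.57224702]
shift [ 0.0002 -0.0003  0.0035] turn [-0.0006 -0.0035 -0.0007]
```

View pics/s3.png

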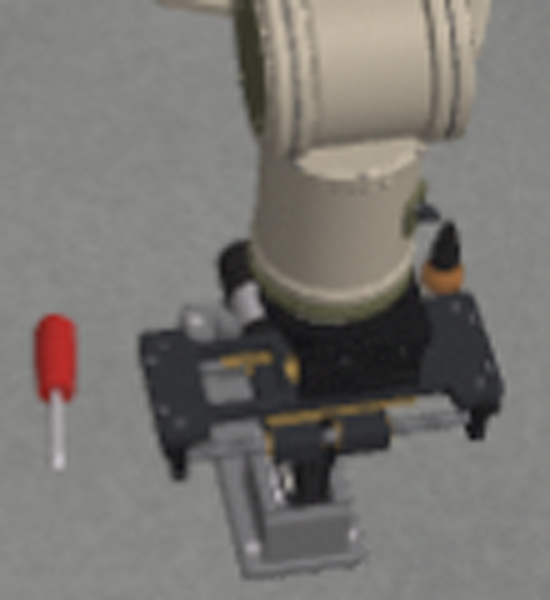

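Request:
{"api": "step_arm", "payload": {
  "increments": [
    [[0, 0, 0.0015], [0, 0, 0]],
    [[0, 0, 0.003], [0, 0, 0]]
  ]
}}

```text
time: 3.8
ee_pos: [0.546, 0.074, 0.0631]
eef_rot: [0.979, 0.202, 0.003, -0.0]
ft_force: [-6.0, -1.8, 24.3]
width: 0.0006
```

Request:
{"api": "step_arm", "payload": {
  "increments": [
    [[0, 0, 0.001], [0, 0, 0]],
    [[0, 0, 0.002], [0, 0, 0]]
  ]
}}

```text
time: 4.0
ee_pos: [0.5471, 0.0743, 0.0627]
eef_rot: [0.979, 0.202, 0.004, -0.0]
ft_force: [-4.1, -1.4, 22.8]
width: 0.0002
```

Request:
{"api": "step_arm", "payload": {
  "increments": [
    [[0, 0, -0.03], [0, 0, 0]],
    [[0, 0, -0.07], [0, 0, 0]],
    [[-0.03, 0, -0.11], [0, 0, 0]],
    [[-0.08, 0, -0.14], [0, 0, 0]],
    [[-0.12, 0, -0.16], [0, 0, 0]]
  ],
  "hand": -1
}}

```text
time: 4.5
ee_pos: [0.4374, 0.0278, 0.2215]
eef_rot: [0.979, 0.202, 0.004, -0.0]
ft_force: [0.4, -1.3, 0.5]
width: 0.0326
```

```bash
python3 -c "
from h import *
goto(rp(-.004,0,.05))
from bench import r
a=r.camera('scene')['pixels'];cv2.imwrite('pics/s4f.png',a)
im=a[240:350,320:430]
im=cv2.resize(im,None,fx=5,fy=5,interpolation=cv2.INTER_CUBIC)
for q in (0,.2):
  e=rp(.04+.06*np.cos(q-.436),0,.0165+.06*np.sin(q-.436))
  for sgn in (-1,1):
    p=proj('scene',e+Rr(YAW,0).apply([0,sgn*.0135,0]))[0]
    cv2.circle(im,tuple(int(i) for i in (p-[320,240]+.5)*5),2,(0,0,255) if q==0 else (0,255,0),-1)
cv2.imwrite('pics/s4.png',im)"
```

```text
t 4.5 pos [0.43740625 0.02783809 0.22154897] F [ 0.38166265 -1.26683986  0.52683818] w 0.032641857038423025
J [ 0.50597926 -0.06721874 -0.63546264  1.9006645  -0.04287645  1.28661146
 -1.28080642]
shift [0.0261 0.     0.1098] turn [ 0.0012 -0.0087  0.0001]
```

View pics/s4.png

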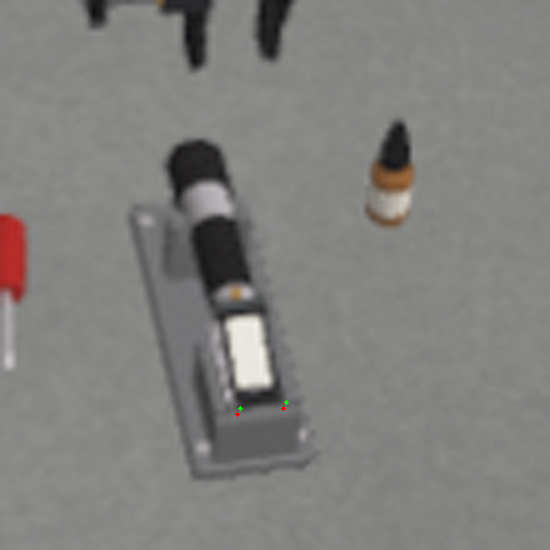

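The plate now lies flat on the wedge, with the white pane at about (250,355) in the crop. The contact height of 62.7 mm at 23 N matches the computed shut height. The tube hasn't shifted. Next is the grasp on the sleeve.

Request:
{"api": "step_arm", "payload": {
  "increments": [
    [[0.013, 0, 0.03], [0, -0.004, 0]],
    [[0.026, 0, 0.06], [0, -0.008, 0]],
    [[0.029, 0, 0.09], [0, -0.008, 0]],
    [[0.029, 0, 0.11], [0, -0.008, 0]],
    [[0.029, 0, 0.11], [0, -0.008, 0]]
  ]
}}

```text
time: 5.05
ee_pos: [0.4602, 0.0365, 0.1135]
eef_rot: [0.98, 0.201, -0.0, 0.003]
ft_force: [1.0, -0.4, 0.2]
width: 0.0769
```

```bash
python3 -c "
from h import *
goto(rp(0,0,-.018))
from bench import r
a=r.camera('scene')['pixels']
crop('',a,310,200,110,120,5,'pics/s5.png')"
```

```text
t 5.05 pos [0.46021151 0.03650887 0.11354008] F [ 1.01684178 -0.42008765  0.20361514] w 0.07694816031785168
J [ 0.45931632  0.12123074 -0.66893973  1.98033506  0.0914241   1.06826002
 -1.41551671]
shift [ 0.0068 -0.0013  0.0695] turn [ 0.0048  0.0015 -0.0012]
```

View pics/s5.png

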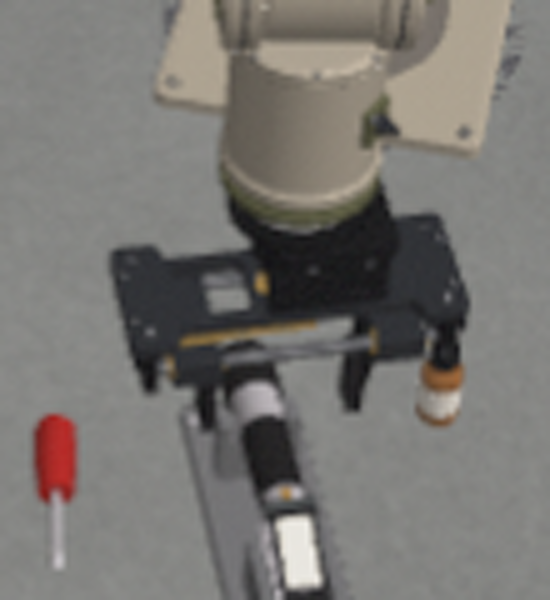

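The open fingers straddle the tube, and the body clears the dropper bottle. I'll descend and close.

Request:
{"api": "step_arm", "payload": {
  "increments": [
    [[0.006, -0.0013, 0.02], [0.004, 0, 0]],
    [[0.0068, -0.0013, 0.04], [0.004, 0, 0]],
    [[0.0068, -0.0013, 0.06], [0.004, 0, 0]],
    [[0.0068, -0.0013, 0.0695], [0.004, 0, 0]],
    [[0.0068, -0.0013, 0.0695], [0.004, 0, 0]]
  ]
}}

```text
time: 5.6
ee_pos: [0.4671, 0.0401, 0.0459]
eef_rot: [0.98, 0.201, 0.0, 0.001]
ft_force: [-0.4, 0.1, 0.6]
width: 0.0865
```

```bash
python3 -c "
from h import *
goto(rp(0,0,-.018))"
```

```text
t 5.6 pos [0.46707065 0.04011151 0.04587724] F [-0.43115169  0.12587378  0.55890342] w 0.08652931623038028
J [ 0.41988158  0.24307818 -0.6541922   2.02405942  0.18541216  0.93118986
 -1.49688811]
shift [-0.001  -0.0003  0.0019] turn [ 0.0015 -0.0001 -0.0014]
```

Request:
{"api": "step_arm", "payload": {
  "increments": [
    [[0, 0, 0.002], [0, 0, 0]],
    [[0, 0, 0.002], [0, 0, 0]],
    [[0, 0, 0.002], [0, 0, 0]],
    [[0, 0, 0.002], [0, 0, 0]],
    [[0, 0, 0.002], [0, 0, 0]]
  ],
  "hand": 1,
  "grip_force": 35
}}

```text
time: 6.1
ee_pos: [0.4672, 0.0401, 0.0442]
eef_rot: [0.98, 0.201, 0.0, 0.001]
ft_force: [-0.5, -0.1, 0.1]
width: 0.0551
```

Request:
{"api": "step_arm", "payload": {
  "increments": [
    [[0, 0, 0], [0, 0, 0]],
    [[0, 0, 0], [0, 0, 0]],
    [[0, 0, 0], [0, 0, 0]],
    [[0, 0, 0], [0, 0, 0]]
  ]
}}

```text
time: 6.5
ee_pos: [0.4673, 0.04, 0.0442]
eef_rot: [0.98, 0.201, 0.0, 0.001]
ft_force: [-0.0, -0.7, -0.2]
width: 0.0281
```

Request:
{"api": "step_arm", "payload": {
  "increments": [
    [[0, 0, 0], [0, 0, 0]],
    [[0, 0, 0], [0, 0, 0]],
    [[0, 0, 0], [0, 0, 0]]
  ]
}}

```text
time: 6.8
ee_pos: [0.4673, 0.04, 0.0442]
eef_rot: [0.98, 0.201, 0.0, 0.001]
ft_force: [-0.3, -0.4, 0.3]
width: 0.0282
```

Request:
{"api": "step_arm", "payload": {
  "increments": [
    [[0, 0, -0.01], [0, 0, 0]],
    [[0, 0, -0.02], [0, 0, 0]],
    [[0, 0, -0.035], [0, 0, 0]],
    [[0, 0, -0.05], [0, 0, 0]]
  ]
}}

```text
time: 7.2
ee_pos: [0.4672, 0.0402, 0.0954]
eef_rot: [0.98, 0.201, 0.0, 0.001]
ft_force: [-0.3, 0.1, -2.8]
width: 0.028
```

```bash
python3 -c "
from h import *
goto(rp(0,0,.05))
from bench import r
a=r.camera('scene')['pixels']
crop('',a,310,200,110,120,5,'pics/s6.png')"
```

```text
t 7.2 pos [0.46716704 0.04021714 0.09539339] F [-0.26605872  0.11850513 -2.80316961] w 0.028026871705253933
J [ 0.44737526  0.16478729 -0.67057552  1.98227056  0.12101307  1.03208288
 -1.44417159]
shift [-0.0011 -0.0002 -0.0166] turn [ 0.0018 -0.0006 -0.0013]
```

View pics/s6.png

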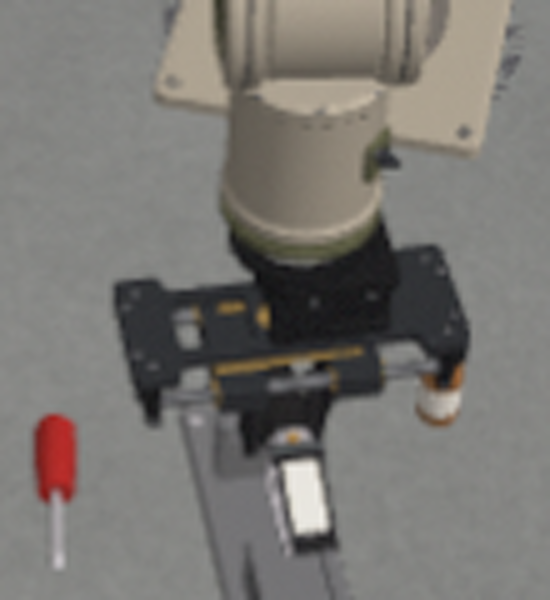

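The scene view shows the refractometer clear of the cradle with the plate shut. I'll lift further and work out the aiming pose.

Request:
{"api": "step_arm", "payload": {
  "increments": [
    [[0, 0, -0.035], [0, 0, 0]],
    [[0, 0, -0.07], [0, 0, 0]],
    [[0, 0, -0.105], [0, 0, 0]],
    [[0, 0, -0.14], [0, 0, 0]],
    [[0, 0, -0.175], [0, 0, 0]]
  ]
}}

```text
time: 7.75
ee_pos: [0.4674, 0.0409, 0.2745]
eef_rot: [0.979, 0.202, 0.002, 0.001]
ft_force: [1.1, 0.1, -2.6]
width: 0.0281
```

```bash
cat >> h.py <<'E'
OFF=np.array([-.001,0,.018]) # refr origin from TCP in refr frame
def final(yaw,pitch,d):
    Rf=Rr(np.radians(yaw),np.radians(pitch)); o=LAMP-Rf.apply([d,0,0])
    tcp=o-Rf.apply(OFF); print("origin",o,"eyepiece",o+Rf.apply([-.092,0,-.018]),"tip",o+Rf.apply([.091,0,-.01]))
    goto(tcp,Rf*FL)
def aim():
    from bench import r
    s=r.read_state();Rf=R.from_quat(s["eef_rot"])*FL.inv();o=s["ee_pos"]+Rf.apply(OFF);u=Rf.apply([1,0,0])
    t=(LAMP-o)@u;print("miss mm",1000*(o+t*u-LAMP),"dist",t,"pitch",np.degrees(np.arcsin(u[2])),"yaw",np.degrees(np.arctan2(u[1],u[0])),"roll y_z",Rf.apply([0,1,0])[2],"eyep z",(o-.092*u)[2]);print(s["joint_vel"])
E
python3 -c "
from h import *
final(20,28,.29)"
```

```text
origin [0.42438719 0.2424241  0.30185325] eyepiece [0.35599571 0.21753164 0.24276881] tip [0.50430142 0.2715105  0.33574568]
t 7.75 pos [0.46738834 0.04090027 0.27448634] F [ 1.09063687  0.10212295 -2.59564672] w 0.02811257938186658
J [ 0.49379015 -0.01137851 -0.66513253  1.74493546 -0.00436465  1.40094754
 -1.33548045]
shift [ 0.0494 -0.2016 -0.0125] turn [-0.0103  0.4845  0.0566]
```

Request:
{"api": "step_arm", "payload": {
  "increments": [
    [[0.01, -0.04, -0.01], [0, 0.09, 0.01]],
    [[0.02, -0.08, -0.015], [0, 0.19, 0.02]],
    [[0.03, -0.12, -0.015], [-0.01, 0.29, 0.03]],
    [[0.04, -0.16, -0.015], [-0.01, 0.39, 0.045]],
    [[0.049, -0.2, -0.0125], [-0.01, 0.4845, 0.0566]]
  ]
}}

```text
time: 8.25
ee_pos: [0.4328, 0.2457, 0.287]
eef_rot: [0.955, 0.168, 0.241, -0.042]
ft_force: [0.3, 0.8, -2.5]
width: 0.0285
```

```bash
python3 -c "
from h import *
final(20,28,.29);aim()"
```

```text
origin [0.42438719 0.2424241  0.30185325] eyepiece [0.35599571 0.21753164 0.24276881] tip [0.50430142 0.2715105  0.33574568]
t 8.25 pos [0.43278965 0.24572386 0.28703933] F [ 0.31851935  0.84798888 -2.49816643] w 0.028450385189445006
J [ 0.36986675 -0.45072353 -0.80736256  2.05020904 -0.33169931  0.92857366
 -1.55396795]
shift [-0.      0.0002  0.0007] turn [ 0.0002 -0.0051 -0.    ]
miss mm [-1.03689711 -0.13179616  1.8940287 ] dist 0.29007091517456385 pitch 28.29091493405979 yaw 19.999872166219195 roll y_z -0.0002149062460930773 eyep z 0.25881205686670067
[-0.33013045 -0.70014214 -0.49816575  0.55420516 -0.41442007 -1.0715037
 -0.71086667]
```

j2 is near its -0.5 limit, so I'll move toward the lamp, which takes the arm farther from the base.

Request:
{"api": "step_arm", "payload": {
  "increments": [
    [[0.015, 0, 0], [0, -0.005, 0]],
    [[0.03, 0, 0], [0, -0.005, 0]],
    [[0.03, 0, 0], [0, -0.005, 0]]
  ]
}}

```text
time: 8.55
ee_pos: [0.4581, 0.2555, 0.3022]
eef_rot: [0.955, 0.169, 0.239, -0.042]
ft_force: [-0.6, -1.0, -2.8]
width: 0.0279
```

```bash
python3 -c "
from h import *
final(20,28,.25);aim()
from bench import r
a=r.camera('scene')['pixels'];b=r.camera('top')['pixels']
cv2.imwrite('pics/s7f.png',a);cv2.imwrite('pics/t7f.png',b)"
```

```text
origin [0.45757517 0.25450353 0.32063211] eyepiece [0.38918369 0.22961107 0.26154767] tip [0.53748939 0.28358994 0.35452455]
t 8.55 pos [0.45807201 0.25545135 0.30222216] F [-0.63712263 -1.01185    -2.81383288] w 0.02791338535934616
J [ 0.41920727 -0.37781443 -0.86059179  1.97130695 -0.27760409  0.93940789
 -1.58789089]
shift [0.0089 0.0007 0.0014] turn [ 0.0003 -0.0014  0.0009]
miss mm [-1.09502159  0.62640932  1.52533504] dist 0.2589664031857463 pitch 28.078991138273718 yaw 20.059738346001282 roll y_z -0.0006841425776594051 eyep z 0.27432952141472794
[-0.00908361 -0.01154381  0.02382096  0.04447867 -0.02861804  0.01134698
  0.01838667]
```

View pics/s7f.png

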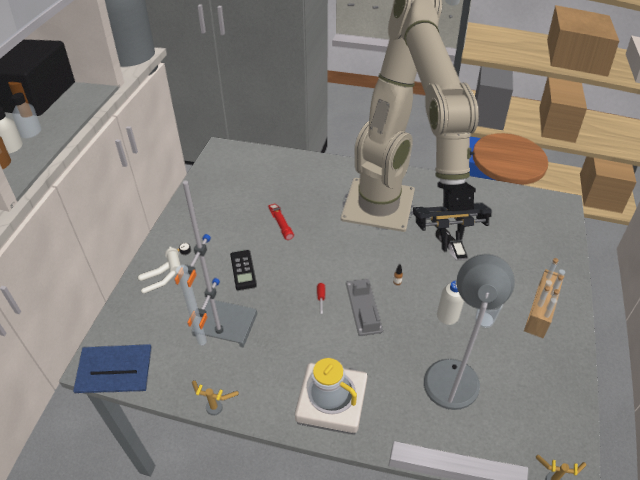

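View pics/t7f.png

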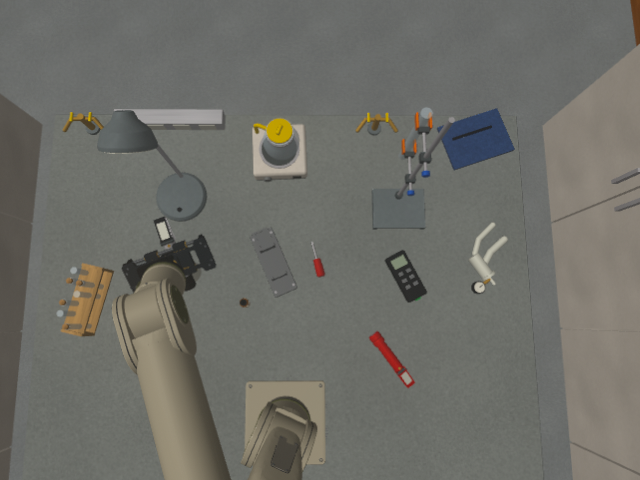

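The scene view shows the refractometer held at about (457,245), the plate shut, and the bystanders where they were. I'll check the in-hand pose and the plate with an overlay.

Run:
```python
from h import *
from bench import r
s=r.read_state();Rf=R.from_quat(s["eef_rot"])*FL.inv();o=s["ee_pos"]+Rf.apply(OFF)
for n,f,(x,y,w,h) in(("scene","s7f",(420,200,70,70)),("top","t7f",(130,200,70,70))):
    k=8;im=cv2.imread(f"pics/{f}.png")[y:y+h,x:x+w];im=cv2.resize(im,None,fx=k,fy=k,interpolation=cv2.INTER_CUBIC)
    for q,c in((0,(0,0,255)),(.2,(0,255,0))):
        a=q-.436
        for m in(-1,1):
            for L in (0,.06):
                P=o+Rf.apply([.04+L*np.cos(a),m*.0135,.0165+L*np.sin(a)])
                cv2.circle(im,tuple(int(i) for i in (proj(n,P)[0]-[x,y]+.5)*k),3,c,-1)
    P=o+Rf.apply([.091,0,-.01]);cv2.circle(im,tuple(int(i) for i in (proj(n,P)[0]-[x,y]+.5)*k),3,(255,0,0),-1)
    cv2.imwrite(f"pics/f_{n}.png",im)
```

```text
(no output)
```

View pics/f_scene.png

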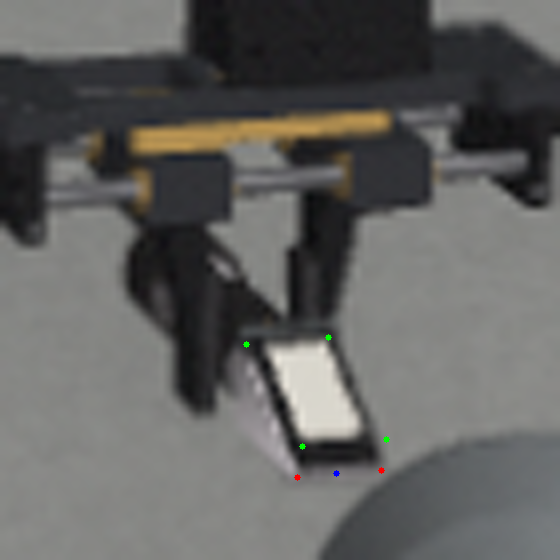

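View pics/f_top.png

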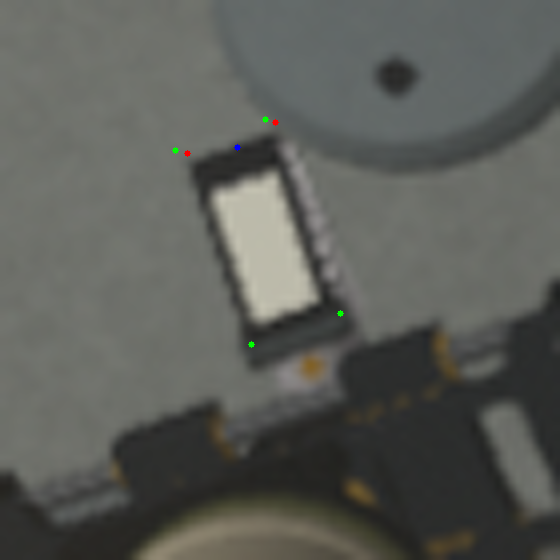

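Request:
{"api": "step_arm", "payload": {
  "increments": [
    [[0, 0, 0], [0, 0, 0]],
    [[0, 0, 0], [0, 0, 0]],
    [[0, 0, 0], [0, 0, 0]],
    [[0, 0, 0], [0, 0, 0]],
    [[0, 0, 0], [0, 0, 0]]
  ]
}}

```text
time: 9.15
ee_pos: [0.457, 0.2545, 0.3007]
eef_rot: [0.956, 0.168, 0.238, -0.042]
ft_force: [0.1, 0.0, -2.5]
width: 0.028
```

```bash
python3 -c "
from h import *
aim()
from bench import r
s=r.read_state();print(s['joint_positions'],s['width'],s['ft_force'],s['time'])
print(r.close_job())"
```

```text
miss mm [-0.19862617  0.09731944  0.28929835] dist 0.2607741053262528 pitch 27.931166287845276 yaw 19.994681553172775 roll y_z -0.00016525155473884334 eyep z 0.27304621275388674
[-0.0002945   0.00098867 -0.00036322 -0.00177858  0.00038863 -0.00044859
  0.00017064]
[ 0.41770739 -0.37845853 -0.85871368  1.97440691 -0.27845468  0.93994976
 -1.587462  ] 0.028034276031676842 [ 0.06380645  0.02210014 -2.45980593] 9.15
the job is handed in; nothing more can be done
None
```

I pressed the daylight plate shut in the cradle, lifted the refractometer out by its sleeve, and held it aimed at the lamp. I handed the job in at 9.2 s with the arm still holding it.

- **Plate:** the press ended against a hard stop at about 23 N, at the height computed for the shut plate. The last pictures show it lying flat on the prism with no gap at the tip. I had no direct signal of the snap itself.
- **Aim:** by arm pose, the tube's line passes within 1 mm of my measured lamp face centre. It is tilted up 28°, with no roll and the plate on top. The eyepiece end is about 0.27 m above the bench, and the prism tip is about 17 cm from the lamp.
- **Steadiness:** the joints were still and the grip width was constant. The wrist read about 2.5 N, roughly the instrument's weight.
- **Bystanders:** the last pictures show them where they started.
- **Disagreement:** the final overlay put the instrument about 3–5 mm further back along its own axis than I assumed. That doesn't change the aim. Its heading in the hand agreed within about 1°, about 5 mm at the lamp.
- **Near miss:** joint 2 got close to its limit (-0.45 measured, still moving, against -0.5) on the first aiming move. I then moved about 3 cm towards the lamp, and it finished at -0.38.

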